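Lay cleats and heel pads on upturned cycling shoes

TASK

Set up the two upturned cycling shoes for bolting: lay the new orange cleat and orange heel pad on the orange shoe and the new blue cleat and blue heel pad on the blue shoe, each flat and right side up in its marked place on the sole, the cleat with its nose towards the toe and centred within its outline, the heel pad lying along the shoe on its patch. Leave the worn grey parts and the dish of bolts where they lie on the bench.

Things in the scene. Friction and masses are not known exactly. Their poses are not given: they have to be found in the camera images.
- orange_cleat: new orange plastic shoe cleat, a flat delta (triangle-like) piece with three bolt washers, 66 mm long, 50 mm wide, 12 mm thick, about 40 g. Lies flat. Origin at the centre of the underside between its two straight parallel flanks (50 mm apart, running 14 mm ahead of and behind the origin); its x axis points to the narrow nose, which is 38 mm ahead of the origin (16 mm wide at the tip); the broad tail is 28 mm behind; z up.
- blue_cleat: new blue plastic shoe cleat, a flat delta (triangle-like) piece with three bolt washers, 66 mm long, 50 mm wide, 12 mm thick, about 40 g. Lies flat. Origin at the centre of the underside between its two straight parallel flanks (50 mm apart, running 14 mm ahead of and behind the origin); its x axis points to the narrow nose, which is 38 mm ahead of the origin (16 mm wide at the tip); the broad tail is 28 mm behind; z up.
- orange_heel_pad: new orange rubber heel pad, a rounded oblong 50 mm long (its x axis) by 38 mm wide (its y axis) and 12 mm thick, about 30 g, the same either way round, with a screw hole in the middle. Lies flat. Origin at the centre of the underside; z up. The long sides are straight for 14 mm either side of the middle.
- blue_heel_pad: new blue rubber heel pad, a rounded oblong 50 mm long (its x axis) by 38 mm wide (its y axis) and 12 mm thick, about 30 g, the same either way round, with a screw hole in the middle. Lies flat. Origin at the centre of the underside; z up. The long sides are straight for 14 mm either side of the middle.
- orange_shoe: orange cycling shoe, 270 x 105 mm, fixed sole up; black sole edged orange, orange patch at the arch. Origin at bench level under its middle; x to the toe, z up. Places on the centre line, both flat and 88 mm above the bench: cleat outline (grey, 3 brass inserts), centre 45 mm from the origin towards the toe, flat area 80 x 65 mm; heel patch (grey oblong), centre 100 mm towards the heel, flat area 50 x 48 mm. Arch between 7 mm lower.
- blue_shoe: blue cycling shoe, 270 x 105 mm, fixed sole up; black sole edged blue, blue patch at the arch. Origin at bench level under its middle; x to the toe, z up. Places on the centre line, both flat and 88 mm above the bench: cleat outline (grey, 3 brass inserts), centre 45 mm from the origin towards the toe, flat area 80 x 65 mm; heel patch (grey oblong), centre 100 mm towards the heel, flat area 50 x 48 mm. Arch between 7 mm lower.
- worn_cleat_a: worn grey cleat, same shape and size as the new ones, lying on the bench among them; origin at the underside centre, x to the nose. Not wanted.
- worn_cleat_b: worn grey cleat, same shape and size as the new ones, lying on the bench among them; origin at the underside centre, x to the nose. Not wanted.
- worn_heel_pad: worn grey heel pad, same shape and size as the new ones, lying on the bench among them; origin at the underside centre, x along it. Not wanted.
- bolt_dish: small round aluminium dish of bolts, 60 mm across the rim, 16 mm high, standing on the bench among the parts; origin at the underside centre.
Mind the look-alikes: they are no part of the job. Leave any green look-alike of the orange_heel_pad alone. What is shaped like the blue_heel_pad but green is not meant.

How it is judged:
By the outcome, as a careful person would: the job done as asked, in the order asked, and still so for the second after the job is handed in, with the robot touching nothing.
It also fails if it takes over 109 s, if anything falls off the work surface, if the arm or the gripper's body presses on something with over 40 N, if the wrist force passes 120 N, or if a joint passes its speed limit or range.

ROBOT

A 7-joint arm with a two-finger parallel gripper is mounted at the origin on the work surface. World frame = base frame: x ahead of the robot, y to its left, z up, the work surface at z = 0. Lengths are in m, angles in rad, forces in N, time in s.
With the tool pointing down it reaches from about 0.425 to 0.875 m from the base axis. Payload 4.7 kg.
Tool frame: the origin (TCP) lies between the finger pads; the fingertips stand 14 mm ahead of it and the grasp point (between the pads) lies 5 mm behind it; z points along the fingers, y is the line along which they close (so a half turn about z gives the same grasp; the last joint's range is limited). The gripper opens to 87 mm and grips with 3 to 60 N. Pads are 19 mm wide; open, the fingers measure 117 mm over their backs; the gripper's body (75 mm by 190 mm) begins 51 mm behind the grasp point.
Start: joints at [1.36, 0.321, -0.07, 1.45, 0.023, 1.371, -0.057], TCP at [0.145, -0.634, 0.237] pointing down, gripper open.
Joint ranges: [-2.86, 2.86], [-0.3, 2.09], [-1.38, 1.24], [0.06, 2.45], [-1.56, 4.7], [0.09, 2.05], [-2.69, 2.69]. Speed limits (rad/s): [2.57, 2.57, 3.14, 3.14, 3.14, 3.14, 3.14].

INTERFACE

Orientations are given as a rotation vector (axis times angle).
In Python, from bench import ctrl gives the robot as it stands.
- The arm moves only by the shell command python3 -m inch 'ROWS' [OPENING] [FORCE]. ROWS is JSON, a list of rows, each a list of 6 numbers: the shift along the world's x, y, z in mm, then the turn, a rotation vector about the world's x, y, z in degrees. In form: [[tx, ty, tz, rx, ry, rz], ...]. A call has 1 to 20 rows; each row is the pose to reach, as a shift and turn from the pose commanded when the call began; what a row does not reach only later rows make up. A row lasts 1/8 s, in which the tool goes at most 62.5 mm and 10.7 degrees, less where a joint would pass 70% of its speed; a pose out of reach is approached as far as the arm can. A call with a gripper value outside its range is refused whole. OPENING is the finger opening in mm, from 0 to 87, set as the call begins (- or left out, the last holds). The fingers move at their own pace and stop on an object; FORCE is the grip in N (left out, the last holds). Time passes only in rows, so rows that repeat a pose let the fingers close. It gives the time, the measured TCP pose, the force, the opening and the grip force at its end, in the units of the state.
- ctrl.get_state(): the state, without advancing time (a new reading comes with each control period).
- ctrl.get_image(name): name is "scene" or "top" or "wrist"; returns (picture, depth): 480x640x3 uint8, red, green, blue; 480x640 float32, m along the optical axis (not along the pixel's ray), 0 where there is no reading.
- ctrl.camera_params(name): a dict with "mtx" (3x3 intrinsics, pixels), "T" (4x4, takes a point from camera to world coordinates). Camera axes: x right, y down, z forward; pixel columns grow to the right and rows downward; lengths in m; the calibration is good to about 2 mm. A picture is of the moment at which its call begins: read the wrist's pose just before it. camera_params takes no time and is no camera call; for the wrist camera it gives the pose at the moment of the call.
- ctrl.close_job(): hands the job in; it is judged then, once.
The state is a dict: "time": time; "joint_positions": joint angles; "qd": joint speeds; "joint_torque": joint torques, N m; "position": TCP position; "tool_rot": TCP orientation; "ft_force": force on the tool from outside, world axes, zero at the start; "torque": the same for the moment, N m; "grip_width": opening from 0.0 (shut) to 1.0 (fully open); "grip_force": force on a finger pad.
Only numpy, scipy, OpenCV 4.12 (cv2) and the standard library are available. Lean on these libraries where they do the work, as an engineer would, in place of code of your own. Each camera call takes 0.05 s, during which the arm holds its last target. There are 200 camera calls.

## Working session

There is one attempt and no reset: what is moved stays moved. The work goes in short steps, Python scripts to look and compute and a shell command to move; the robot and the scene stay as the last step left them, time stands still between calls to the robot, and variables do not carry over. Pictures are saved under pics/ and viewed, at most 14 in all, crops included, and the job is handed in when it is done.

```bash
mkdir -p pics; ls; cat > h.py <<'E'
import numpy as np, cv2
from bench import ctrl
def grab(n):
    P=ctrl.camera_params(n); im,d=ctrl.get_image(n); return im,d,P
def ray(P,uv,z):
    uv=np.atleast_2d(uv).astype(float); r=np.c_[uv,np.ones(len(uv))]@np.linalg.inv(P['mtx']).T@P['T'][:3,:3].T
    o=P['T'][:3,3]; return o+r*((z-o[2])/r[:,2])[:,None]
E
python3 - <<'E'
from h import *
for n in ['top','scene']:
    im,d,P=grab(n); cv2.imwrite(f'pics/{n}0.png',im[:,:,::-1]); np.savez(f'{n}0.npz',im=im,d=d,mtx=P['mtx'],T=P['T'])
    print(n,P['T'].round(3).tolist(),P['mtx'].round(1).tolist())
s=ctrl.get_state();print(s)
E
```

```text
pics
top [[-0.01, -0.999, 0.053, 0.513], [-1.0, 0.012, 0.028, -0.02], [-0.028, -0.052, -0.998, 0.898], [0.0, 0.0, 0.0, 1.0]] [[503.4, 0.0, 321.5], [0.0, 503.4, 232.3], [0.0, 0.0, 1.0]]
scene [[-0.631, 0.668, -0.394, 0.932], [0.776, 0.543, -0.321, 0.319], [-0.0, -0.508, -0.861, 0.891], [0.0, 0.0, 0.0, 1.0]] [[459.9, 0.0, 323.5], [0.0, 459.9, 234.5], [0.0, 0.0, 1.0]]
{'time': 0.1, 'joint_positions': array([ 1.36007381,  0.3217373 , -0.07006427,  1.45157461,  0.02257504,
        1.37077048, -0.05687639]), 'qd': array([-0.00037297, -0.00106563,  0.00035454, -0.00305769,  0.00110395,
       -0.00082339, -0.0001804 ]), 'joint_torque': array([-2.72259849e-04, -4.92572773e+01, -4.05872539e-01, -3.13400888e+01,
       -6.40078518e-02,  3.94184003e-02,  8.00581847e-05]), 'position': array([ 0.14475178, -0.63319337,  0.23556735]), 'tool_rot': array([-3.12008752e+00, -3.52261316e-01,  4.16714388e-04]), 'ft_force': array([ 0.44181445,  0.16082225, -0.57660773]), 'torque': array([0.00452531, 0.02014773, 0.04820111]), 'grip_force': 0.0, 'grip_width': 1.0017675095765675}
```

View pics/top0.png

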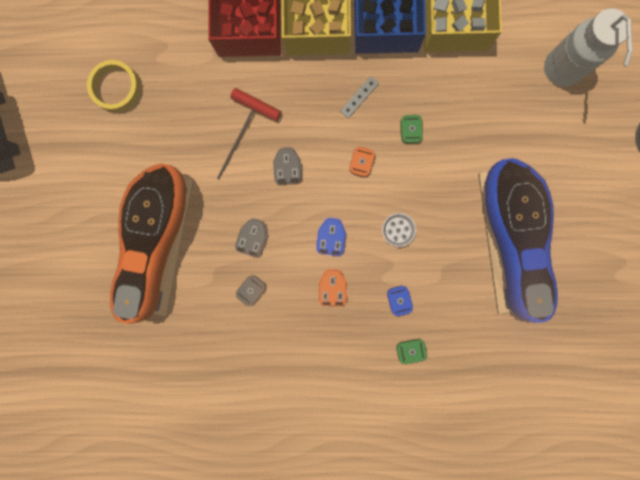

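View pics/scene0.png

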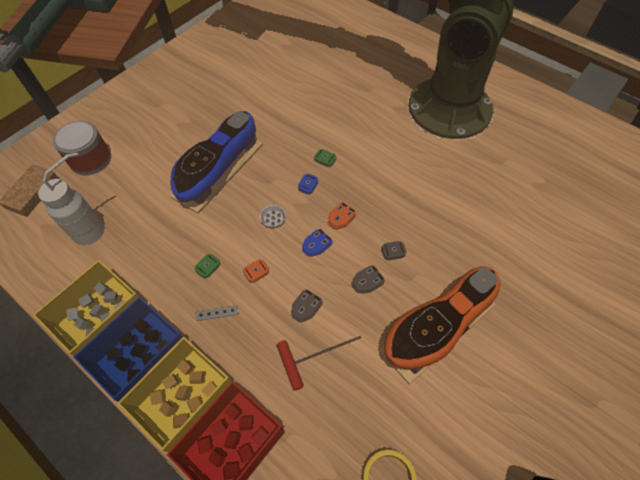

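The orange and blue wanted parts, with possible confusions (top view pixels):
- **Cleats:** orange (333,288) and blue (331,238) are wanted. The grey worn ones at (288,167) and (252,238) are not.
- **Pads:** orange (362,161) and blue (400,301) are wanted. Grey (250,291) and green (412,129) and (412,351) are not.
- **Shoes:** orange is on the left and blue on the right, both with toes up in the image.

```bash
cat >> h.py <<'E'
def mask(im,c):
    h=cv2.cvtColor(im,cv2.COLOR_RGB2HSV); H,S,V=h[...,0].astype(int),h[...,1],h[...,2]
    if c=='orange': m=(H<12)&(S>165)&(V>90)
    else: m=(H>105)&(H<130)&(S>120)&(V>60)
    return m.astype(np.uint8)
def blobs(im,c,lo,hi):
    out=[]
    for k in cv2.findContours(mask(im,c),cv2.RETR_EXTERNAL,cv2.CHAIN_APPROX_NONE)[0]:
        if lo<cv2.contourArea(k)<hi: out.append(k[:,0])
    return out
E
python3 - <<'E'
from h import *
P=np.load('top0.npz'); im=P['im']
for c in ['orange','blue']:
    for k in blobs(im,c,150,6000):
        p=ray(P,k,.012)[:,:2].astype(np.float32); r=cv2.minAreaRect(p*1000)
        print(c,k.mean(0).round(),cv2.contourArea(k),[np.round(a,1) for a in r])
big=cv2.resize(im[140:340,90:210],None,fx=3,fy=3,interpolation=cv2.INTER_CUBIC)
b2=cv2.resize(im[140:340,465:585],None,fx=3,fy=3,interpolation=cv2.INTER_CUBIC)
cv2.imwrite('pics/shoes.png',np.hstack([big,b2])[:,:,::-1])
cv2.imwrite('pics/parts.png',cv2.resize(im[110:370,230:430],None,fx=2.3,fy=2.3,interpolation=cv2.INTER_CUBIC)[:,:,::-1])
E
```

```text
orange [147. 250.] 1965.0 [array([546. , 322.3]), array([101.4, 288. ]), np.float64(72.4)]
orange [362. 161.] 431.5 [array([685.1, -68.4]), array([33.7, 46.7]), np.float64(72.2)]
orange [254. 104.] 353.0 [array([792.1, 122.1]), array([91.2, 16.2]), np.float64(62.3)]
orange [243.  22.] 2149.0 [array([947.7, 142.7]), array([ 74.1, 123.7]), np.float64(0.1)]
blue [400. 300.] 441.5 [array([ 439.1, -131. ]), array([45.3, 33.4]), np.float64(13.5)]
blue [536. 258.] 381.0 [array([ 510.8, -366.8]), array([33., 46.]), np.float64(6.6)]
blue [332. 235.] 404.5 [array([557.4, -14.4]), array([48. , 42.5]), np.float64(31.9)]
blue [503. 223.] 908.5 [array([ 571. , -313.2]), array([220.1,  38.3]), np.float64(5.6)]
blue [388.  19.] 934.5 [array([ 945. , -122.6]), array([122.1,  64.5]), np.float64(88.7)]
```

View pics/shoes.png

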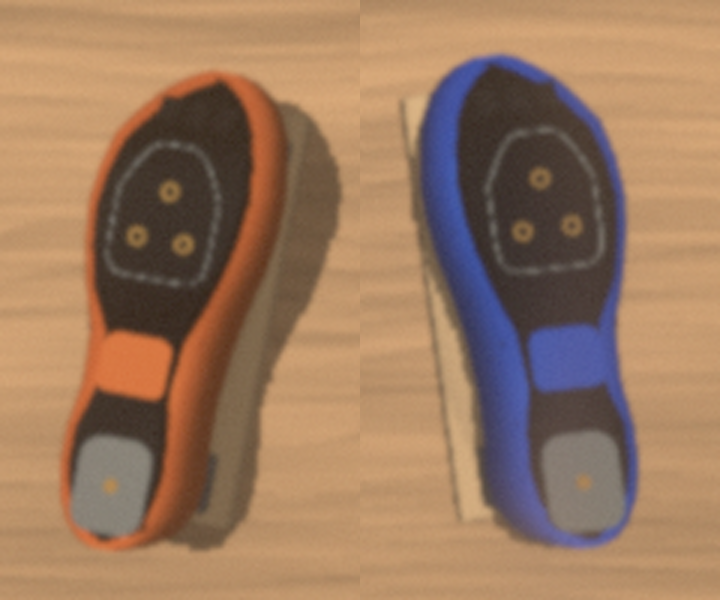

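View pics/parts.png

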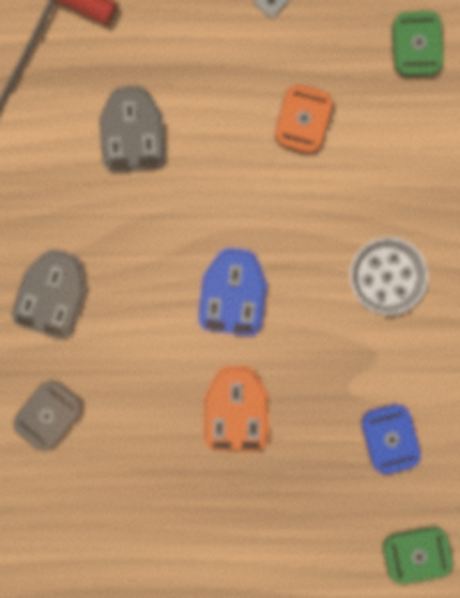

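The crops confirm the choice. All wanted parts lie washers-up with noses up in the image (+x), and both shoes have toes up. The heel screws are at crop pixels (111,486) and (584,482), and the nose inserts at (169,191) and (540,178). Next I compute poses.

```bash
python3 - <<'E'
from h import *
P=np.load('top0.npz')
def up(p,o,s): return (np.array(p,float)+.5)/s-.5+o
for n,o,pts in [('orange',(90,140),[(111,486),(169,191),(137,236),(183,244)]),('blue',(345,140),[(584,482),(540,178),(523,231),(572,225)])]:
    w=ray(P,up(pts,o,3),.088)[:,:2]; a=w[1]-w[0]; L=np.hypot(*a); a/=L
    print(n,'heel',w[0].round(3),'cleat',(w[0]+.145*a).round(3),'ang',np.degrees(np.arctan2(a[1],a[0])).round(1),'L',L.round(4), 'insert mid',((w[2]+w[3])/2).round(3), 'ins ang', np.degrees(np.arctan2(*(w[2]-w[3])[[1,0]])).round(1), [((q-w[0])@a).round(4) for q in w])
for n,pts in [('blue',[(235,275),(214,308),(247,312)]),('orange',[(237,392),(220,429),(253,428)])]:
    w=ray(P,up(pts,(230,110),2.3),.012)[:,:2]; t=(w[1]+w[2])/2;a=w[0]-t;print(n,w.round(4).tolist(),t.round(3),'L',np.hypot(*a).round(4),np.degrees(np.arctan2(a[1],a[0])).round(1), np.degrees(np.arctan2(*(w[1]-w[2])[[1,0]])).round(1))
print(ctrl.camera_params('wrist'))
from scipy.spatial.transform import Rotation as R
s=ctrl.get_state();M=R.from_rotvec(s['tool_rot']).as_matrix();print(M.round(3),s['position'])
E
```

```text
orange heel [0.447 0.319] cleat [0.59  0.292] ang -10.8 L 0.1623 insert mid [0.58  0.293] ins ang 79.5 [np.float64(0.0), np.float64(0.1623), np.float64(0.1351), np.float64(0.1353)]
blue heel [ 0.444 -0.341] cleat [ 0.588 -0.325] ang 6.4 L 0.1623 insert mid [ 0.579 -0.327] ins ang 96.3 [np.float64(0.0), np.float64(0.1623), np.float64(0.1354), np.float64(0.1353)]
blue [[0.5649, -0.0142], [0.5398, 0.0022], [0.5365, -0.023]] [ 0.538 -0.01 ] L 0.0271 -8.0 82.5
orange [[0.4756, -0.0147], [0.4476, -0.0014], [0.4481, -0.0265]] [ 0.448 -0.014] L 0.0277 -1.4 91.3
{'mtx': array([[388.46733818,   0.        , 316.96860233],
       [  0.        , 388.46733818, 239.47570696],
       [  0.        ,   0.        ,   1.        ]]), 'T': array([[ 2.21877225e-01, -9.32428438e-01, -2.85215190e-01,
         2.23029719e-01],
       [-9.75074134e-01, -2.12462389e-01, -6.39544108e-02,
        -6.15834412e-01],
       [-9.64589262e-04,  2.92295981e-01, -9.56327417e-01,
         3.82968996e-01],
       [ 0.00000000e+00,  0.00000000e+00,  0.00000000e+00,
         1.00000000e+00]])}
[[ 0.975  0.223 -0.   ]
 [ 0.223 -0.975  0.002]
 [-0.    -0.002 -1.   ]] [ 0.14475178 -0.63319337  0.23556735]
```

```bash
python3 -m inch '[[400,300,0,0,0,-6],[400,300,0,0,0,-6],[400,300,0,0,0,-6],[400,300,0,0,0,-6],[400,300,0,0,0,-6],[400,300,0,0,0,-6],[400,300,0,0,0,-6],[400,300,0,0,0,-6],[400,300,0,0,0,-6],[400,300,0,0,0,-6],[400,300,0,0,0,-6],[400,300,0,0,0,-6]]' 87 20
cat >> h.py <<'E'
def wr(n):
    im,d,P=grab('wrist'); cv2.imwrite(f'pics/{n}.png',im[:,:,::-1]); np.savez(n+'.npz',im=im,d=d,mtx=P['mtx'],T=P['T'])
    from scipy.spatial.transform import Rotation as R
    s=ctrl.get_state(); M=R.from_rotvec(s['tool_rot']).as_matrix()
    print('t',round(s['time'],2),'tcp',(s['position']*1000).round(1),'yaw',np.degrees(np.arctan2(M[1,0],M[0,0])).round(2),'tilt',M[2].round(3)); return im,P
E
python3 -c "
from h import *
wr('w1')"
```

```text
time: 1.6
position: [0.5437, -0.3352, 0.2366]
tool_rot: [3.136, 0.184, -0.001]
ft_force: [-0.0, 0.1, -1.0]
grip_width: 0.999
grip_force: 0.0
t 1.65 tcp [ 543.9 -334.9  236.7] yaw 6.75 tilt [-0.  0. -1.]
```

View pics/w1.png

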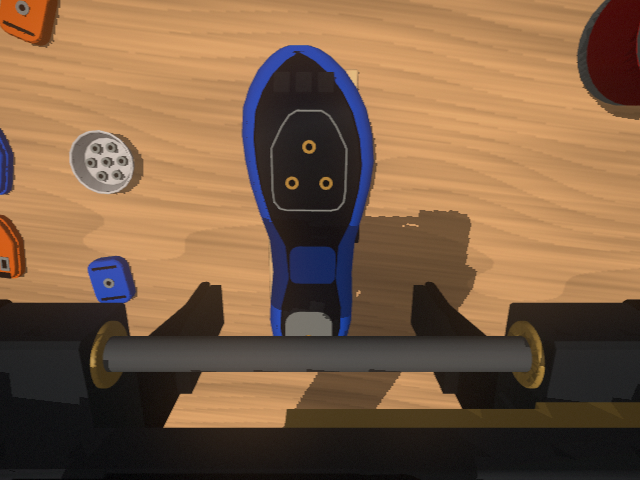

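The wrist view shows the blue shoe's outline and inserts at (309,147), (292,183) and (326,183). The gripper bar hides the heel patch beyond row 335. I measure the inserts and outline here, then look at the orange shoe the same way.

```bash
cat >> h.py <<'E'
def inserts(im,P,box,z=.088):
    x0,y0,x1,y1=box; h=cv2.cvtColor(im[y0:y1,x0:x1],cv2.COLOR_RGB2HSV)
    m=((h[...,0]>10)&(h[...,0]<28)&(h[...,1]>110)&(h[...,2]>110)).astype(np.uint8)
    c=[(cv2.contourArea(cv2.convexHull(k)),cv2.minEnclosingCircle(k)[0]) for k in cv2.findContours(m,cv2.RETR_EXTERNAL,cv2.CHAIN_APPROX_NONE)[0]]
    c=sorted(c)[-3:]; px=np.array([q[1] for q in c])+[x0,y0]; px=px[np.argsort(px[:,1])]
    g=((h[...,1]<60)&(h[...,2]>90)).astype(np.uint8); k=max(cv2.findContours(g,cv2.RETR_EXTERNAL,cv2.CHAIN_APPROX_NONE)[0],key=lambda k:cv2.contourArea(cv2.convexHull(k)))[:,0]+[x0,y0]
    w=ray(P,px,z)[:,:2]; t=(w[1]+w[2])/2; a=w[0]-t; th=np.arctan2(a[1],a[0]); b=w[1]-w[2]; th2=np.arctan2(b[1],b[0])-np.pi/2
    u=np.array([np.cos(th),np.sin(th)]); q=ray(P,k,z)[:,:2]; V=np.c_[u,[-u[1],u[0]]]; l=(q-t)@V
    print('px',px.round(1).tolist(),'area',[round(q[0]) for q in c],'L',np.hypot(*a)*1e3,'yaw',np.degrees([th,th2]).round(2))
    print('tailmid',(t*1e3).round(1),'origin(+9.8)',((t+.0098*u)*1e3).round(1),'outline rel tailmid mm', (l.min(0)*1e3).round(1),(l.max(0)*1e3).round(1),'heel', ((t-.1352*u)*1e3).round(1))
E
python3 - <<'E'
from h import *
P=np.load('w1.npz'); inserts(P['im'],P,(262,100,356,220))
E
python3 -m inch '[[0,600,0,0,0,-18],[0,600,0,0,0,-18],[0,600,0,0,0,-18],[0,600,0,0,0,-18],[0,600,0,0,0,-18],[0,600,0,0,0,-18],[0,600,0,0,0,-18],[0,600,0,0,0,-18],[0,600,0,0,0,-18],[0,600,0,0,0,-18],[0,600,0,0,0,-18],[0,600,0,0,0,-18],[0,600,0,0,0,-18]]'
python3 -c "
from h import *
wr('w2')"
```

```text
px [[308.6, 146.4], [291.5, 182.5], [325.5, 183.0]] area [120, 122, 134] L 27.027306158958353 yaw [6.12 5.81]
tailmid [ 577.7 -325.2] origin(+9.8) [ 587.5 -324.2] outline rel tailmid mm [-21.9 -28.5] [53.3 28.9] heel [ 443.3 -339.6]
time: 3.28
position: [0.5457, 0.264, 0.2366]
tool_rot: [3.125, -0.31, 0.001]
ft_force: [0.2, 0.4, -0.3]
grip_width: 0.997
grip_force: 0.0
t 3.33 tcp [545.6 264.2 236.6] yaw -11.3 tilt [ 0.001  0.001 -1.   ]
```

View pics/w2.png

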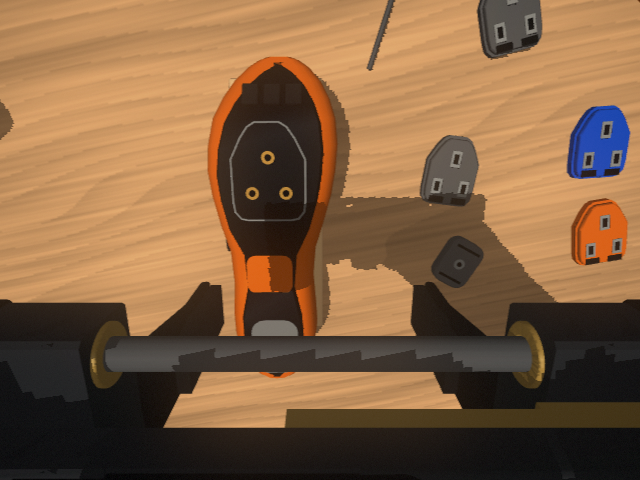

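The orange shoe's inserts are at (268,158), (252,194) and (286,194). The orange cleat shows at (600,232) and the blue cleat at (598,143). I measure both from this view too.

```bash
cat >> h.py <<'E'
def part(im,P,c,box,z=.012):
    x0,y0,x1,y1=box; k=max(blobs(im[y0:y1,x0:x1],c,100,1e5),key=lambda k:len(k))+[x0,y0]
    # side walls seen: mask includes sides; report rect
    p=ray(P,k,z)[:,:2]; r=cv2.minAreaRect((p*1e3).astype(np.float32)); print(c,'rect',[np.round(a,1) for a in r])
    # washers: grey spots inside
    h=cv2.cvtColor(im,cv2.COLOR_RGB2HSV); m=np.zeros(im.shape[:2],np.uint8); cv2.fillPoly(m,[cv2.convexHull(k.astype(np.int32))],1)
    m&=((h[...,1]<70)&(h[...,2]>75)).astype(np.uint8)
    for q in cv2.findContours(m,cv2.RETR_EXTERNAL,cv2.CHAIN_APPROX_NONE)[0]:
        A=cv2.contourArea(cv2.convexHull(q))
        if A>15: 
            ctr=np.array(cv2.minAreaRect(q)[0]); print(' washer px',ctr.round(1),round(A),(ray(P,ctr,z)[0,:2]*1e3).round(1))
E
python3 - <<'E'
from h import *
P=np.load('w2.npz'); im=P['im']; inserts(im,P,(222,112,314,228))
part(im,P,'orange',(560,190,640,280)); part(im,P,'blue',(560,95,640,190))
P=np.load('w1.npz'); part(P['im'],P,'blue',(80,245,145,310))
E
```

```text
px [[267.2, 157.2], [285.5, 192.5], [251.6, 193.0]] area [121, 124, 131] L 26.805946151661495 yaw [ -11.22 -190.51]
tailmid [579.9 294.4] origin(+9.8) [589.5 292.5] outline rel tailmid mm [-21.5 -28.3] [52.8 28.7] heel [447.3 320.7]
orange rect [array([466. ,  -7.5]), array([53.4, 66.4]), np.float64(89.5)]
 washer px [590.  249.5] 98 [448.2   1.5]
 washer px [616.5 245.5] 101 [447.3 -24.7]
 washer px [604.5 222. ] 108 [474.6 -12.5]
blue rect [array([553.8,  -6.2]), array([53.5, 64.7]), np.float64(82.1)]
 washer px [588. 160.] 139 [539.4   3.7]
 washer px [615.8 158. ] 143 [536. -22.]
 washer px [606.2 129. ] 148 [564.8 -12.8]
blue rect [array([ 440.4, -131.4]), array([49.1, 36.7]), np.float64(13.6)]
 washer px [108.  282.5] 70 [ 439.2 -130.1]
```

```bash
python3 -m inch '[[-88,-277,0,0,0,9.8],[-88,-277,0,0,0,9.8],[-88,-277,0,0,0,9.8],[-88,-277,0,0,0,9.8],[-88,-277,0,0,0,9.8],[-88,-277,0,0,0,9.8],[-88,-277,-100,0,0,9.8],[-88,-277,-180,0,0,9.8],[-88,-277,-180,0,0,9.8],[-88,-277,-180,0,0,9.8],[-88,-277,-180,0,0,9.8],[-88,-277,-180,0,0,9.8]]'
python3 -c "
from h import *
im,P=wr('w3')"
```

```text
time: 4.82
position: [0.4593, -0.0107, 0.0593]
tool_rot: [3.141, -0.036, 0.008]
ft_force: [0.6, 0.2, 0.2]
grip_width: 1.003
grip_force: 0.0
t 4.88 tcp [458.9 -10.8  59. ] yaw -1.33 tilt [ 0.005  0.001 -1.   ]
```

View pics/w3.png

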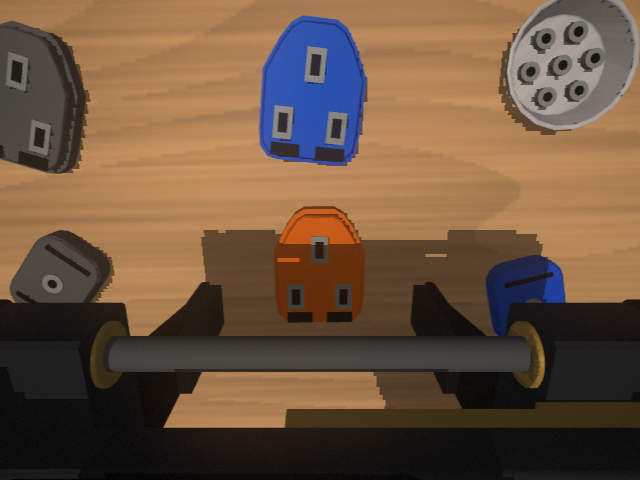

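The held-to-be orange cleat sits centred between the fingers. Its washers are at (319,250), (296,297) and (343,297). The blue cleat's are at (315,65), (283,122) and (336,128).

```bash
python3 - <<'E'
from h import *
P=np.load('w3.npz')
for px in [[(319,250),(296,297),(343,297)],[(315.5,65),(283,123),(336,128)]]:
    w=ray(P,px,.012)[:,:2]*1e3; t=(w[1]+w[2])/2;a=w[0]-t;b=w[1]-w[2];L=np.hypot(*a);print(L,(t+a/L*9.8).round(1),np.degrees([np.arctan2(a[1],a[0]),np.arctan2(b[1],b[0])-np.pi/2]).round(1))
E
```

```text
27.143264207678563 [457.1 -12.4] [-0.7 -1.4]
26.98153232218318 [547.4 -10.7] [-7.5 -6.6]
```

```bash
python3 -m inch '[[-2,-1.6,-25,0,0,0],[-2,-1.6,-42.5,0,0,0],[-2,-1.6,-42.5,0,0,0],[-2,-1.6,-42.5,0,0,0]]' && python3 -m inch '[[0,0,0,0,0,0],[0,0,0,0,0,0],[0,0,0,0,0,0],[0,0,0,0,0,0],[0,0,0,0,0,0],[0,0,0,0,0,0]]' 30 25
```

```text
time: 5.38
position: [0.4559, -0.0124, 0.0152]
tool_rot: [3.141, -0.036, 0.003]
ft_force: [-0.4, -1.0, 0.1]
grip_width: 0.999
grip_force: 0.0
time: 6.12
position: [0.4553, -0.0122, 0.0144]
tool_rot: [3.141, -0.036, 0.001]
ft_force: [-0.3, -0.7, 5.0]
grip_width: 0.565
grip_force: 25.7
```

```bash
python3 -m inch '[[0,0,40,0,0,0],[0,0,100,0,0,0],[30,60,130,0,0,-2],[60,120,130,0,0,-5],[132.5,305,130,0,0,-9.5],[132.5,305,130,0,0,-9.5],[132.5,305,130,0,0,-9.5],[132.5,305,130,0,0,-9.5],[132.5,305,115,0,0,-9.5],[132.5,305,115,0,0,-9.5],[132.5,305,115,0,0,-9.5],[132.5,305,115,0,0,-9.5]]'
python3 -c "
from h import *
im,P=wr('w4')"
```

```text
time: 7.62
position: [0.5878, 0.2913, 0.1296]
tool_rot: [3.127, -0.299, 0.001]
ft_force: [0.0, 0.0, 0.0]
grip_width: 0.573
grip_force: 25.0
t 7.67 tcp [587.8 291.7 129.7] yaw -10.91 tilt [ 0.001  0.    -1.   ]
```

View pics/w4.png

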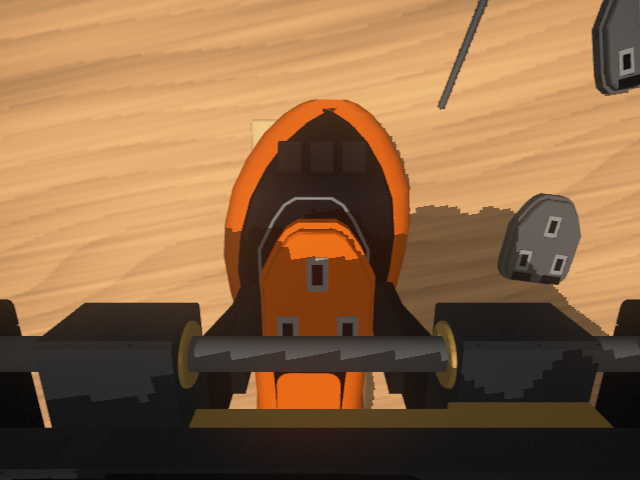

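The held cleat lies centred over the outline, nose to toe. Its nose washer is at (317,275) and the top of the outline is at row 198.

```bash
python3 - <<'E'
from h import *
P=np.load('w4.npz'); print((ray(P,(317,275),.1273)*1e3).round(1), 'want', 589.5+17.2*np.cos(np.radians(10.8)), 292.5-17.2*np.sin(np.radians(10.8)))
E
python3 -m inch '[[0,1,-15,0,0,0],[0,1,-24,0,0,0],[0,1,-26.5,0,0,0],[0,1,-26.5,0,0,0],[0,1,-26.5,0,0,0]]'
```

```text
[[606.6 287.3 127.3]] want 606.3953407125334 289.27704138912554
time: 8.3
position: [0.5868, 0.2934, 0.1026]
tool_rot: [3.126, -0.296, -0.002]
ft_force: [-3.8, -2.3, 4.7]
grip_width: 0.567
grip_force: 29.0
```

```bash
python3 -m inch '[[0,0,0,0,0,0],[0,0,0,0,0,0],[0,0,0,0,0,0]]' 62 20 && python3 -m inch '[[0,0,20,0,0,0],[0,0,60,0,0,0],[-45,8,130,0,0,0],[-45,8,130,0,0,0],[-45,8,130,0,0,0],[-45,8,130,0,0,0]]' 87
python3 -c "
from h import *
im,P=wr('w5')"
```

```text
time: 8.68
position: [0.588, 0.2939, 0.1026]
tool_rot: [-3.127, 0.296, -0.002]
ft_force: [0.9, -0.6, 1.7]
grip_width: 0.705
grip_force: 0.8
time: 9.43
position: [0.5427, 0.3005, 0.231]
tool_rot: [3.126, -0.298, -0.002]
ft_force: [0.2, 0.0, -0.6]
grip_width: 0.995
grip_force: 0.0
t 9.47 tcp [542.6 300.3 230.5] yaw -10.9 tilt [-0.002  0.002 -1.   ]
```

View pics/w5.png

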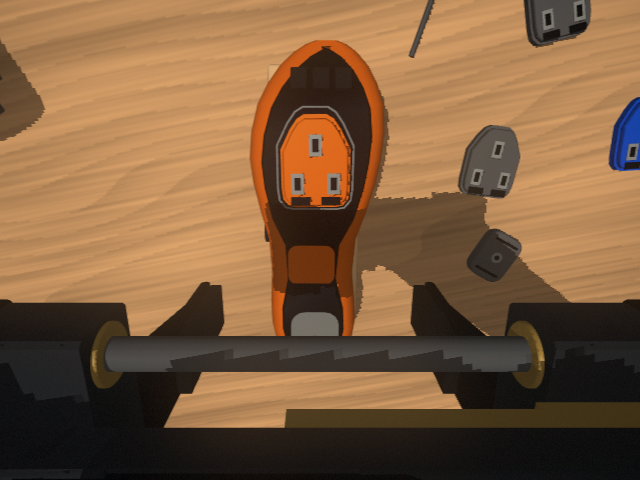

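The orange cleat lies inside its outline with an even margin, washers at (315,145), (297,184) and (334,184). Next is the orange pad.

```bash
python3 -m inch '[[142,-369,0,0,0,-7],[142,-369,0,0,0,-7],[142,-369,0,0,0,-7],[142,-369,0,0,0,-7],[142,-369,0,0,0,-7],[142,-369,0,0,0,-7],[142,-369,0,0,0,-7],[142,-369,0,0,0,-7],[142,-369,-100,0,0,-7],[142,-369,-171,0,0,-7],[142,-369,-171,0,0,-7],[142,-369,-171,0,0,-7],[142,-369,-171,0,0,-7]]'
python3 - <<'E'
from h import *
P=np.load('w5.npz')
w=ray(P,[(315.5,145),(297.5,184),(334,184)],.1)[:,:2]*1e3; t=(w[1]+w[2])/2;a=w[0]-t;b=w[1]-w[2];L=np.hypot(*a);print('placed',(t+a/L*9.8).round(1),np.degrees([np.arctan2(a[1],a[0]),np.arctan2(b[1],b[0])-np.pi/2]).round(1))
im,P=wr('w6'); cv2.imwrite('pics/w6.png',cv2.resize(im,(480,360))[:,:,::-1])
part(im,P,'orange',(230,180,410,332))
E
```

```text
time: 11.1
position: [0.6856, -0.0652, 0.0638]
tool_rot: [-3.103, 0.483, -0.004]
ft_force: [-0.1, -0.2, -0.5]
grip_width: 1.0
grip_force: 0.0
placed [588.5 291.9] [-10.6 -11. ]
t 11.15 tcp [686.3 -65.7  64.7] yaw -17.73 tilt [ 0.004 -0.002 -1.   ]
orange rect [array([686.4, -67.6]), array([36.2, 35.3]), np.float64(73.8)]
```

View pics/w6.png

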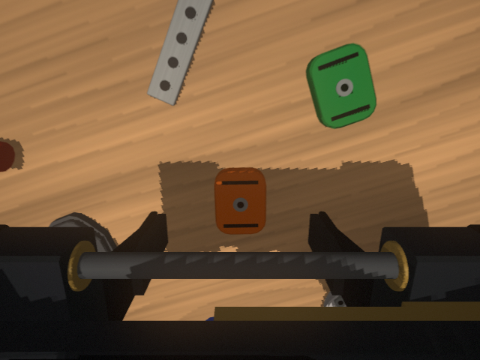

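The orange pad is between the fingers, hole at (321,273) in full-resolution pixels. The green one at upper right is left alone.

```bash
python3 - <<'E'
from h import *
P=np.load('w6.npz'); print((ray(P,(320.7,273.3),.012)*1e3).round(1))
k=max(blobs(P['im'][180:332,230:410],'orange',100,1e5),key=len); v=cv2.fitLine(k[(k[:,0]<np.median(k[:,0])-25)],cv2.DIST_HUBER,0,.01,.01).ravel(); print(v)
s=ctrl.get_state(); print(s['position']*1e3)
E
```

```text
[[685.1 -67.6  12. ]]Traceback (most recent call last):
  File "<stdin>", line 3, in <module>
cv2.error: OpenCV(4.12.0) /io/opencv/modules/imgproc/src/linefit.cpp:50: error: (-215:Assertion failed) count > 0 in function 'fitLine2D_wods'
```

```bash
python3 -m inch '[[-0.5,-2,-30,0,0,0],[-0.5,-2,-46,0,0,0],[-0.5,-2,-46,0,0,0],[-0.5,-2,-46,0,0,0]]' && python3 -m inch '[[0,0,0,0,0,0],[0,0,0,0,0,0],[0,0,0,0,0,0],[0,0,0,0,0,0],[0,0,0,0,0,0],[0,0,0,0,0,0],[0,0,0,0,0,0]]' 20 20
```

```text
time: 11.65
position: [0.6847, -0.069, 0.017]
tool_rot: [-3.104, 0.486, -0.003]
ft_force: [0.6, 0.0, 0.4]
grip_width: 1.0
grip_force: 0.0
time: 12.52
position: [0.6839, -0.0693, 0.0156]
tool_rot: [3.104, -0.487, -0.0]
ft_force: [1.1, -0.7, -0.2]
grip_width: 0.435
grip_force: 20.0
```

```bash
python3 -m inch '[[0,0,40,0,0,0],[0,0,100,0,0,0],[-237,389,140,0,0,7],[-237,389,140,0,0,7],[-237,389,140,0,0,7],[-237,389,140,0,0,7],[-237,389,140,0,0,7],[-237,389,140,0,0,7],[-237,389,140,0,0,7],[-237,389,140,0,0,7],[-237,389,140,0,0,7],[-237,389,140,0,0,7],[-237,389,110,0,0,7],[-237,389,110,0,0,7],[-237,389,110,0,0,7]]'
python3 - <<'E'
from h import *
im,P=wr('w7'); cv2.imwrite('pics/w7.png',cv2.resize(im,(480,360))[:,:,::-1])
E
```

```text
time: 14.4
position: [0.4478, 0.3189, 0.126]
tool_rot: [-3.127, 0.299, -0.0]
ft_force: [0.4, -0.5, 0.3]
grip_width: 0.433
grip_force: 20.0
t 14.45 tcp [447.9 319.4 126.5] yaw -10.9 tilt [ 0.001 -0.001 -1.   ]
```

View pics/w7.png

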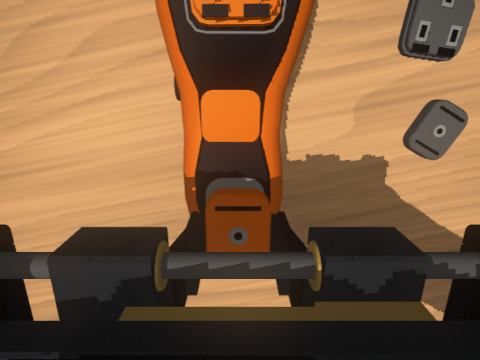

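The held pad (hole at (317,315)) sits over the heel patch, whose front edge shows at (313,238).

```bash
python3 - <<'E'
from h import *
P=np.load('w7.npz'); print((ray(P,(317,315),.1229)*1e3).round(1),(ray(P,[(313,238)],.088)*1e3).round(1), 'pad front', (ray(P,[(318,254)],.1229)*1e3).round(1))
E
python3 -m inch '[[-1,0.5,-15,0,0,0],[-1,0.5,-20,0,0,0],[-1,0.5,-21.5,0,0,0],[-1,0.5,-21.5,0,0,0],[-1,0.5,-21.5,0,0,0]]'
```

```text
[[448.  318.5 122.9]] [[472.1 315.8  88. ]] pad front [[475.2 312.8 122.9]]
time: 15.08
position: [0.446, 0.3204, 0.1043]
tool_rot: [-3.127, 0.296, -0.001]
ft_force: [0.4, 0.2, -0.5]
grip_width: 0.431
grip_force: 20.0
```

```bash
python3 -m inch '[[0.5,0,-1,0,0,0],[0.5,0,-1,0,0,0]]' && python3 -m inch '[[0,0,0,0,0,0],[0,0,0,0,0,0],[0,0,0,0,0,0]]' 52 && python3 -m inch '[[0,0,20,0,0,0],[0,0,60,0,0,0],[-20,-50,130,0,0,2],[100,-330,130,0,0,4],[100,-330,130,0,0,4],[100,-330,130,0,0,4],[100,-330,130,0,0,4],[100,-330,130,0,0,4],[100,-330,130,0,0,4],[100,-330,130,0,0,4],[100,-330,30,0,0,4],[100,-330,-45,0,0,4],[100,-330,-45,0,0,4],[100,-330,-45,0,0,4]]' 87
python3 - <<'E'
from h import *
im,P=wr('w8'); part(im,P,'blue',(200,150,440,332)); 
E
```

```text
time: 15.32
position: [0.4465, 0.3205, 0.1035]
tool_rot: [-3.127, 0.296, -0.001]
ft_force: [-0.5, -0.5, 2.5]
grip_width: 0.435
grip_force: 20.0
time: 15.7
position: [0.4463, 0.3201, 0.1029]
tool_rot: [3.127, -0.296, -0.0]
ft_force: [0.2, 0.8, -0.5]
grip_width: 0.588
grip_force: 0.0
time: 17.45
position: [0.5427, -0.0073, 0.0552]
tool_rot: [-3.135, 0.181, 0.013]
ft_force: [0.5, 0.1, 0.3]
grip_width: 1.001
grip_force: 0.0
t 17.5 tcp [545.4  -7.6  58.1] yaw -6.64 tilt [-0.002 -0.001 -1.   ]
blue rect [array([555.5, -11.4]), array([48.1, 64.5]), np.float64(82.7)]
 washer px [322.4 231.5] 276 [568.2 -13.5]
```

```bash
sed -i 's/h\[...,2\]>75/h[...,2]>45/' h.py; python3 - <<'E'
from h import *
im,P=wr('w9'); part(im,P,'blue',(200,150,440,332)); print(ctrl.get_state()['position'])
E
```

```text
t 17.55 tcp [547.3  -8.   59.9] yaw -6.68 tilt [ 0.002 -0.001 -1.   ]
blue rect [array([555.7, -11.5]), array([48.1, 64.4]), np.float64(82.3)]
 washer px [345. 289.] 376 [536.7 -22.3]
 washer px [297. 288.] 372 [540.3   3.5]
 washer px [322. 241.] 414 [565.2 -13. ]
[ 0.5473155  -0.00800794  0.05994678]
```

```bash
python3 -m inch '[[0.5,-2.5,-25,0,0,-1],[0.5,-2.5,-42,0,0,-1],[0.5,-2.5,-42,0,0,-1],[0.5,-2.5,-42,0,0,-1]]' && python3 -m inch '[[0,0,0,0,0,0],[0,0,0,0,0,0],[0,0,0,0,0,0],[0,0,0,0,0,0],[0,0,0,0,0,0],[0,0,0,0,0,0]]' 30 25; python3 -c "
from h import *
wr('wa')"
```

```text
time: 18.05
position: [0.5478, -0.012, 0.0173]
tool_rot: [-3.134, 0.214, -0.003]
ft_force: [0.5, -1.0, 0.3]
grip_width: 1.0
grip_force: 0.0
time: 18.8
position: [0.5469, -0.0122, 0.0161]
tool_rot: [-3.134, 0.214, 0.0]
ft_force: [-0.1, 0.7, 0.8]
grip_width: 0.568
grip_force: 25.0
t 18.85 tcp [546.9 -12.1  16.1] yaw -7.81 tilt [-0. -0. -1.]
```

```bash
python3 -m inch '[[0,0,40,0,0,0],[0,0,100,0,0,0],[10,-50,130,0,0,3],[39.5,-312,130,0,0,13.8],[39.5,-312,130,0,0,13.8],[39.5,-312,130,0,0,13.8],[39.5,-312,130,0,0,13.8],[39.5,-312,130,0,0,13.8],[39.5,-312,130,0,0,13.8],[39.5,-312,110,0,0,13.8],[39.5,-312,110,0,0,13.8],[39.5,-312,110,0,0,13.8],[39.5,-312,110,0,0,13.8]]'
python3 - <<'E'
from h import *
im,P=wr('wb'); part(im,P,'blue',(250,150,390,332),.1225)
E
```

```text
time: 20.48
position: [0.5868, -0.3238, 0.1267]
tool_rot: [3.137, 0.165, 0.001]
ft_force: [0.1, -0.8, 0.3]
grip_width: 0.569
grip_force: 25.0
t 20.52 tcp [ 586.8 -324.1  126.7] yaw 6.01 tilt [ 0.001  0.001 -1.   ]
blue rect [array([ 603.5, -322.4]), array([49.8, 48.3]), np.float64(5.9)]
 washer px [346.5 324.5] 238 [ 583.3 -337.5]
 washer px [287.  324.5] 252 [ 580.6 -311.6]
 washer px [316.5 276. ] 656 [ 604.6 -322.1]
```

```bash
python3 -m inch '[[0,0,-15,0,0,0],[0,0,-20,0,0,0],[0,0,-22.5,0,0,0],[0,0,-22.5,0,0,0],[0,0,-22.5,0,0,0]]' && python3 -m inch '[[0,0,0,0,0,0],[0,0,0,0,0,0],[0,0,0,0,0,0]]' 62 20 && python3 -m inch '[[0,0,20,0,0,0],[0,0,60,0,0,0],[-45,-5,130,0,0,0],[-45,-5,130,0,0,0],[-45,-5,130,0,0,0],[-45,-5,130,0,0,0],[-45,-5,130,0,0,0]]' 87
python3 - <<'E'
from h import *
im,P=wr('wc'); inserts
part(im,P,'blue',(276,100,357,215),.1); part(im,P,'blue',(60,200,160,310))
E
```

```text
time: 21.15
position: [0.5858, -0.3241, 0.1041]
tool_rot: [-3.137, -0.164, 0.002]
ft_force: [-2.8, 0.9, 5.2]
grip_width: 0.571
grip_force: 25.0
time: 21.52
position: [0.5863, -0.3242, 0.1032]
tool_rot: [-3.137, -0.164, 0.0]
ft_force: [-0.7, 0.3, -0.0]
grip_width: 0.701
grip_force: 0.0
time: 22.4
position: [0.5413, -0.3283, 0.2315]
tool_rot: [-3.135, -0.166, 0.004]
ft_force: [-0.6, 0.3, 0.0]
grip_width: 0.999
grip_force: 0.0
t 22.45 tcp [ 541.3 -328.4  231.7] yaw 6.04 tilt [-0.002 -0.002 -1.   ]
blue rect [array([ 592.1, -323.9]), array([64.2, 49.9]), np.float64(6.0)]
 washer px [336.  185.5] 219 [ 577.9 -338.4]
 washer px [300.  185.5] 220 [ 575.2 -312.6]
 washer px [318.  147.5] 251 [ 603.1 -322.7]
blue rect [array([ 440.2, -131.2]), array([49.5, 36.5]), np.float64(13.4)]
 washer px [115. 285.] 69 [ 438.8 -130.7]
```

View pics/wc.png

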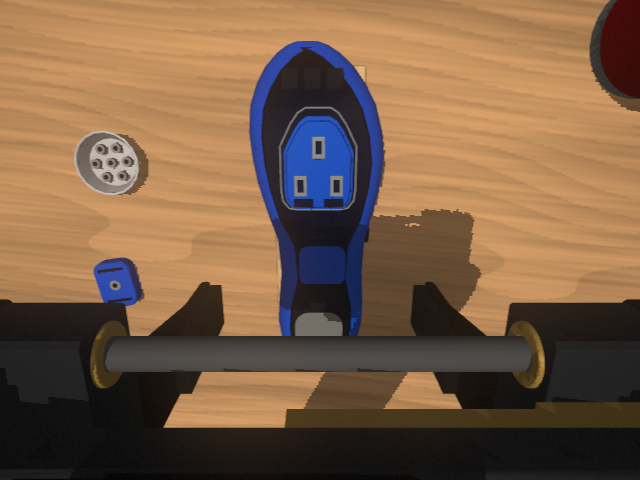

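The blue cleat is evenly within its outline, washers at (318,147), (300,185) and (336,185). The blue pad is at (115,285) and is next.

```bash
python3 -m inch '[[-102,198,0,0,0,7.4],[-102,198,0,0,0,7.4],[-102,198,0,0,0,7.4],[-102,198,0,0,0,7.4],[-102,198,0,0,0,7.4],[-102,198,0,0,0,7.4],[-102,198,-100,0,0,7.4],[-102,198,-174,0,0,7.4],[-102,198,-174,0,0,7.4],[-102,198,-174,0,0,7.4],[-102,198,-174,0,0,7.4],[-102,198,-174,0,0,7.4]]'
python3 - <<'E'
from h import *
im,P=wr('wd'); part(im,P,'blue',(200,150,440,332)); cv2.imwrite('pics/wd.png',cv2.resize(im,(480,360))[:,:,::-1])
E
```

```text
time: 23.95
position: [0.4414, -0.1322, 0.0619]
tool_rot: [3.118, 0.365, 0.006]
ft_force: [-0.5, -0.2, 0.4]
grip_width: 1.003
grip_force: 0.0
t 24.0 tcp [ 441.2 -132.1   61.7] yaw 13.36 tilt [ 0.003  0.003 -1.   ]
blue rect [array([ 440.5, -129.4]), array([51.1, 36.8]), np.float64(13.4)]
 washer px [311. 279.] 270 [ 438.3 -130. ]
```

View pics/wd.png

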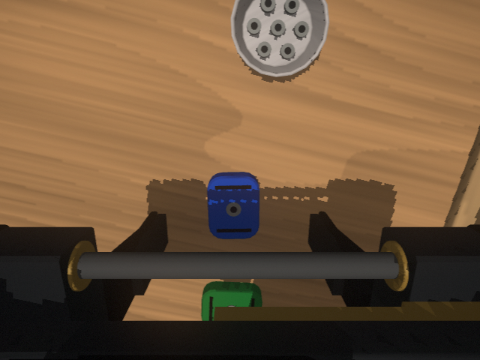

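The blue pad is between the fingers with its hole at (311,279). The green pad behind it is clear.

```bash
python3 -m inch '[[-2,2,-25,0,0,0],[-2,2,-43.5,0,0,0],[-2,2,-43.5,0,0,0],[-2,2,-43.5,0,0,0]]' && python3 -m inch '[[0,0,0,0,0,0],[0,0,0,0,0,0],[0,0,0,0,0,0],[0,0,0,0,0,0],[0,0,0,0,0,0],[0,0,0,0,0,0],[0,0,0,0,0,0]]' 20 20
```

```text
time: 24.5
position: [0.4385, -0.1297, 0.0174]
tool_rot: [3.119, 0.366, 0.003]
ft_force: [0.5, -0.5, 0.4]
grip_width: 1.002
grip_force: 0.0
time: 25.38
position: [0.4373, -0.1293, 0.016]
tool_rot: [3.12, 0.366, -0.0]
ft_force: [0.2, 0.7, -0.4]
grip_width: 0.437
grip_force: 20.0
```

```bash
python3 -m inch '[[0,0,40,0,0,0],[0,0,100,0,0,0],[0,-40,140,0,0,-2],[5.5,-211,140,0,0,-7.4],[5.5,-211,140,0,0,-7.4],[5.5,-211,140,0,0,-7.4],[5.5,-211,140,0,0,-7.4],[5.5,-211,140,0,0,-7.4],[5.5,-211,110,0,0,-7.4],[5.5,-211,110,0,0,-7.4],[5.5,-211,110,0,0,-7.4],[5.5,-211,110,0,0,-7.4]]'
python3 - <<'E'
from h import *
im,P=wr('we'); part(im,P,'blue',(270,240,370,333),.1228)
E
```

```text
time: 26.88
position: [0.4437, -0.3403, 0.1274]
tool_rot: [3.136, 0.165, 0.002]
ft_force: [-0.2, 0.2, -0.9]
grip_width: 0.432
grip_force: 20.0
t 26.93 tcp [ 443.5 -340.4  127.3] yaw 6.01 tilt [ 0.001  0.001 -1.   ]
blue rect [array([ 455.4, -340.6]), array([42.3, 41.9]), np.float64(8.2)]
 washer px [317. 312.] 431 [ 444.6 -340.6]
 washer px [328.5 245.5] 366 [ 475.2 -342.1]
```

Aligned to within about 1 mm, so I lower, release and retreat to where the wrist camera sees the heel.

```bash
python3 -m inch '[[-0.5,0.5,-15,0,0,0],[-0.5,0.5,-20,0,0,0],[-0.5,0.5,-22.5,0,0,0],[-0.5,0.5,-22.5,0,0,0],[-0.5,0.5,-22.5,0,0,0]]' && python3 -m inch '[[0,0,0,0,0,0],[0,0,0,0,0,0],[0,0,0,0,0,0]]' 52 && python3 -m inch '[[0,0,20,0,0,0],[0,0,60,0,0,0],[0,100,130,0,0,0],[60,300,130,0,0,0],[60,340,130,0,0,0],[60,340,130,0,0,0],[60,340,130,0,0,0],[60,340,130,0,0,0],[60,340,130,0,0,0],[60,340,130,0,0,0]]' 87
python3 - <<'E'
from h import *
im,d,P=grab('top'); np.savez('top1.npz',im=im,d=d,mtx=P['mtx'],T=P['T'])
a=cv2.resize(im[140:340,90:210],None,fx=3,fy=3,interpolation=cv2.INTER_CUBIC);b=cv2.resize(im[140:340,465:585],None,fx=3,fy=3,interpolation=cv2.INTER_CUBIC)
cv2.imwrite('pics/end.png',np.hstack([a,b])[:,:,::-1])
E
```

```text
time: 27.55
position: [0.4417, -0.3394, 0.104]
tool_rot: [-3.137, -0.164, 0.003]
ft_force: [-4.2, 1.8, 6.8]
grip_width: 0.435
grip_force: 20.0
time: 27.92
position: [0.4423, -0.3397, 0.1033]
tool_rot: [-3.137, -0.164, 0.0]
ft_force: [0.2, 0.7, -0.1]
grip_width: 0.587
grip_force: 0.0
time: 29.18
position: [0.5022, -0.0005, 0.2333]
tool_rot: [3.137, 0.163, -0.001]
ft_force: [-0.2, 0.1, 1.1]
grip_width: 0.998
grip_force: 0.0
```

View pics/end.png

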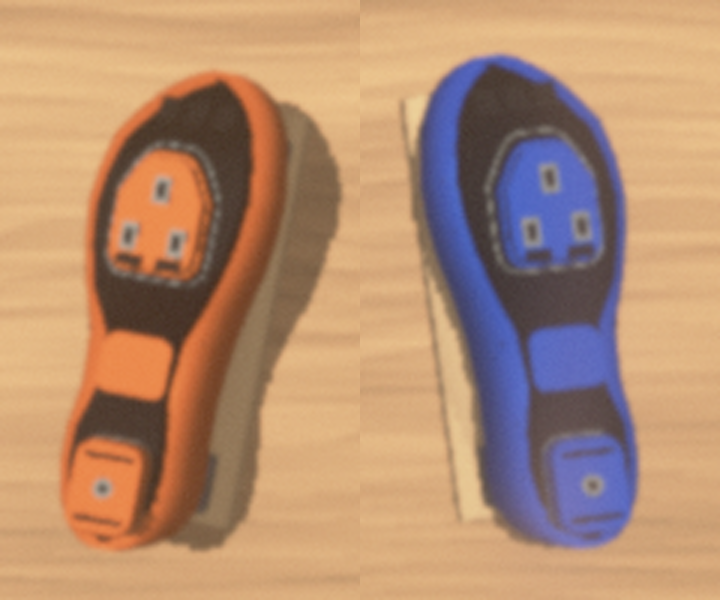

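All four parts are in place, with heel holes at (102,488) and (593,485). A numeric check follows, then I hand in.

```bash
python3 - <<'E'
from h import *
P=np.load('top1.npz')
up=lambda p,o:(np.array(p,float)+.5)/3-.5+o
for n,o,pts in [('orange',(90,140),[(102,488),(161,189),(129,235),(176,243)]),('blue',(345,140),[(593,485),(549,178),(532,231),(583,225)])]:
    w=ray(P,up(pts,o),.1)[:,:2]*1e3; t=(w[2]+w[3])/2; a=w[1]-t; print(n,'heel',w[0].round(1),'cleat',(t+9.8*a/np.hypot(*a)).round(1))
print('targets O 447,319.7 / 589.7,292.3 ; B 443.5,-340 / 587.6,-324.5')
E
```

```text
orange heel [447.  318.5] cleat [589.1 290.9]
blue heel [ 443.5 -341.3] cleat [ 587.3 -326. ]
targets O 447,319.7 / 589.7,292.3 ; B 443.5,-340 / 587.6,-324.5
```

```bash
python3 -c "
from bench import ctrl
print(ctrl.close_job())"
```

```text
the job is handed in; nothing more can be done
None
```

The job is handed in at about 29 s: both new cleats and both new heel pads lie flat, right side up and within about 2 mm of their marked places on the matching shoes, and I did not touch the worn parts, green pads or bolt dish.

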